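# Seat a row of D cells in a battery holder and shut the keeper

## Task

Push the row of three D cells gently along the black battery holder as one train, touching only the rear cell, until the front cell is fully home against the end stop. Then push the yellow keeper all the way shut behind the row. Use the fingertips only: pinch and lift nothing, and leave the other things on the bench where they are.

Things in the scene. Friction and masses are not known exactly. Their poses are not given: they have to be found in the camera images.
- holder: Black plastic battery holder fixed to the bench: a channel 330 mm long, 47 mm wide outside. Origin on the bench under the channel's middle; x runs along it to the end stop, z up. Channel floor 5 mm above the bench; side walls 6 mm thick, 35 mm apart, tops 17 mm above the bench. The -x end is open. On the -y side a bracket 17 mm high (x -68 to -18 mm, y to -93.5 mm) carries the keeper.
- end_stop (a point): Centre of the inner face of the holder's end stop, on the cells' axis: holder x = +150 mm, 21.5 mm above the bench. The stop is an upright black plate 15 mm thick, 45 mm high, with a brass contact on this face.
- cell_front: Blue and copper D cell lying in the channel, nearest the end stop. 33 mm across, 61.5 mm long, origin at its middle on its axis (21.5 mm above the bench), x along it to its end button (2 mm long, 11 mm across, included), facing the stop. 0.14 kg. The three touch; the row starts 60 to 95 mm short of the stop. Home at holder x = +119 mm.
- cell_mid: Blue and copper D cell lying in the channel, in the middle. 33 mm across, 61.5 mm long, origin at its middle on its axis (21.5 mm above the bench), x along it to its end button (2 mm long, 11 mm across, included), facing the stop. 0.14 kg. The three touch; the row starts 60 to 95 mm short of the stop. Home at holder x = +58 mm.
- cell_rear: Blue and copper D cell lying in the channel, farthest from the end stop; its free end face is the one to push. 33 mm across, 61.5 mm long, origin at its middle on its axis (21.5 mm above the bench), x along it to its end button (2 mm long, 11 mm across, included), facing the stop. 0.14 kg. The three touch; the row starts 60 to 95 mm short of the stop. Home at holder x = -4 mm.
- keeper (a joint): Travel of the yellow keeper along the holder's +y, m: 0 open, 0.05 fully shut; starts within 0.008 of open. Stays where left; about 1.5 N moves it. Its blade, 6 mm thick at holder x = -43 mm, 18 to 35 mm above the bench, slides over the wall and across the channel, 5 mm clear of the rear cell when the row is home; otherwise it cannot shut.
- keeper_tab (a point): Centre of the outer (-y) face of the keeper's upright tab, 40 mm above the bench, moving with the keeper; tab 24 mm along holder x, 8 mm thick, 18 to 52 mm above the bench. At holder x = -43 mm, y = -80 mm when open, -30 mm when shut. Push this face towards the channel (holder +y).
- spare_cell: Bystander, leave alone: a spare D cell standing upright, 33 mm across, 61.5 mm tall; origin on the bench beneath it.
- tin: Bystander, leave alone: small flip-top tin, red lid, 64 x 44 x 22 mm; origin on the bench beneath it.
- board: Bystander, leave alone: green circuit board, 95 x 62 mm, up to 16 mm tall; origin on the bench beneath it.
- probe: Bystander, leave alone: stainless steel probe lying down, about 150 mm long, 10 mm thick; origin on the bench beneath it.
- jar: Bystander, leave alone: glass jar of screws, 62 mm across, 76 mm tall; origin on the bench beneath it.
- screwdriver: Bystander, leave alone: screwdriver lying down, 170 mm long; origin on the bench beneath it.
Things that resemble listed ones, but are neither listed nor needed, are in the scene too. Leave any green look-alike of the cell_rear alone. Leave any white look-alike of the cell_mid alone.

How it is judged (in metres and radians):
On the way, in this order (a step that is already met when the one before it is completed fails the run):
1. the row of cells is home against the end stop, the keeper not yet across (x of cell_front in the frame of holder above 0.116 m and x of cell_mid in the frame of holder above 0.054 m and x of cell_rear in the frame of holder above -0.0075 m and value of joint keeper below 0.02 m), for 0.2 s.
2. the keeper is pushed shut behind the row (value of joint keeper above 0.044 m), for 0.2 s.
At the end, for the whole second after the job is handed in: All three cells lie at rest in the channel (4 mm sideways, not raised), touching, the front one within about 3 mm of the end stop and the rear one within about 4 mm of its home place, and the keeper is shut to within 6 mm of its full travel (x of cell_front in the frame of holder above 0.116 m and x of cell_mid in the frame of holder above 0.054 m and x of cell_rear in the frame of holder above -0.0075 m and y of cell_front in the frame of holder between -0.004 and 0.004 m and z of each of cell_front, cell_mid, cell_rear in the frame of holder below 0.026 m and linear speed of each of cell_front, cell_mid, cell_rear below 0.01 m/s and y of cell_mid in the frame of holder between -0.004 and 0.004 m and y of cell_rear in the frame of holder between -0.004 and 0.004 m and value of joint keeper above 0.044 m).
It fails at once if a cell is lifted or tipped out of the channel (z of any of cell_front, cell_mid, cell_rear in the frame of holder above 0.032 m).
It fails at once if the row is pulled apart (a gap of more than 8 mm in it) (distance between cell_front and cell_mid above 0.0695 m or distance between cell_mid and cell_rear above 0.0695 m).
It fails at once if the front or middle cell is touched by the robot (contact force between any of the fingers, the arm and cell_front above 1 N or contact force between any of the fingers, the arm and cell_mid above 1 N).
It fails at once if the row is knocked along (faster than 0.3 m/s) or rammed (over 60 N on the rear cell) (linear speed of cell_front above 0.3 m/s or contact force between the fingers and cell_rear above 60 N).
It fails at once if a bystander is moved more than 20 mm (distance of any of spare_cell, tin, board, probe, jar, screwdriver from where it was at the start of the episode above 0.02 m).
It also fails if it takes over 48 s, if anything falls off the work surface, if the arm or the gripper's body presses on something with over 40 N, if the wrist force passes 120 N, or if a joint passes its speed limit or range.

## Robot

A 6-joint arm with a two-finger parallel gripper is mounted at the origin on the work surface. World frame = base frame: x ahead of the robot, y to its left, z up, the work surface at z = 0. Lengths are in m, angles in degrees, forces in N, time in s.
With the tool pointing down it reaches from about 0.35 to 0.875 m from the base axis. Payload 4.2 kg.
Tool frame: the origin (TCP) lies at the very end of the fingers, on their centre line; the grasp point (between the pads) lies 19 mm behind it (r.grip_point_offset is the distance from the TCP to the grasp point, in m); z points along the fingers, y is the line along which they close (so a half turn about z gives the same grasp; the last joint's range is limited). The gripper opens to 87 mm and grips with 3 to 60 N. Pads are 19 mm wide; open, the fingers measure 117 mm over their backs; the gripper's body (75 mm by 190 mm) begins 51 mm behind the grasp point.
Start: joints at [85.176, 22.042, 0.453, 0, -68.411, -14.817], TCP at [0.21, 0.589, 0.223] pointing down, gripper open.
Joint ranges: [-179.83, 179.83], [-69.29, 118.12], [-61.27, 80.66], [-181.25, 117.63], [-171.15, -9.14], [-177.46, 177.46]. Speed limits (degrees/s): [159.86, 159.86, 180, 180, 180, 180].

## Interface

Orientations are given as a 3x3 rotation matrix whose columns are the frame's x, y, z axes.
In Python, from station import r, cams gives the robot as it stands. The module is installed in compiled form; this text tells all that it offers.
- The arm moves only by the shell command python3 -m handwheel 'ROWS'. ROWS is JSON, a list that holds one entry, the list of rows, each a list of 7 numbers: the turn, a rotation vector about the tool's x, y, z in units of 6 degrees (1.0 is 6 degrees), then the shift along the tool's x, y, z in m, then the finger opening in m, from 0 to 0.087. In form: [[[ax, ay, az, x, y, z, jaw], ...]]. A call has 1 to 12 rows; each row shifts and turns the commanded pose from where the row before left it, along the tool's axes as they then stand; what a row does not reach is not made up. A row lasts 1/10 s, in which the tool goes at most 50 mm and 8.59 degrees, less where a joint would pass 70% of its speed; a pose out of reach is approached as far as the arm can. A call with a gripper value outside its range is refused whole. The fingers move at their own pace and stop on an object; the grip force is fixed at half the most. Time passes only in rows, so rows that do not move let the fingers close. It gives the time, the measured TCP pose, the force, the opening and the grip force at its end, in the units of the state.
- r.sense(): the state, without advancing time (a new reading comes with each control period).
- cams.capture(name): name is "side" or "top" or "wrist"; returns the picture (480x640x3 uint8, red, green, blue); there is no depth.
- cams.get_calibration(name): a dict with "camera_matrix" (3x3 intrinsics, pixels), "rvec" (rotation vector, rad) and "tvec" (3), from world to camera coordinates, as OpenCV has them; the wrist camera has in their place "T_tool_cam" (4x4, takes a point from camera to tool coordinates, whose origin is the TCP and whose axes are the flange's). Camera axes: x right, y down, z forward; pixel columns grow to the right and rows downward; lengths in m; the calibration is good to about 2 mm. A picture is of the moment at which its call begins: read the wrist's pose just before it. get_calibration takes no time and is no camera call.
- r.finish_job(): hands the job in; it is judged then, once.
The state is a dict: "time_s": time; "joints": joint angles; "joint_velocities": joint speeds; "effort": joint torques, N m; "tcp_pos": TCP position; "ee_rot": TCP orientation; "wrist_force": force on the tool from outside, world axes, zero at the start; "moment": the same for the moment, N m; "gripper_width": opening from 0.0 (shut) to 1.0 (fully open); "gripper_force": force on a finger pad.
Only numpy, scipy, OpenCV 4.12 (cv2) and the standard library are available. Lean on these libraries where they do the work, as an engineer would, in place of code of your own. Each camera call takes 0.05 s, during which the arm holds its last target. There are 200 camera calls.

## Working session

There is one attempt and no reset: what is moved stays moved. The work goes in short steps, Python scripts to look and compute and a shell command to move; the robot and the scene stay as the last step left them, time stands still between calls to the robot, and variables do not carry over. Pictures are saved under pics/ and viewed, at most 10 in all, crops included, and the job is handed in when it is done.

```bash
mkdir -p pics
python3 - <<'E'
from station import r,cams
import cv2,numpy as np
s=r.sense();print(s['time_s'],s['tcp_pos'],np.round(s['ee_rot'],3).tolist(),s['gripper_width'])
for n in('top','side'):
    cv2.imwrite(f'pics/{n}0.png',cams.capture(n)[:,:,::-1])
    c=cams.get_calibration(n);print(n,{k:np.round(v,4).tolist() for k,v in c.items()})
E
```

```text
0.0 [0.20983235 0.58808818 0.22146817] [[0.942, -0.336, -0.001], [-0.336, -0.942, -0.002], [0.0, 0.002, -1.0]] 1.006424068266068
top {'camera_matrix': [[576.1138, 0.0, 331.1612], [0.0, 576.1138, 236.0768], [0.0, 0.0, 1.0]], 'rvec': [2.1507, -2.1133, 0.1556], 'tvec': [0.0494, 0.5849, 0.8405]}
side {'camera_matrix': [[571.7942, 0.0, 316.0117], [0.0, 571.7942, 233.7851], [0.0, 0.0, 1.0]], 'rvec': [1.9592, -0.7118, 0.4048], 'tvec': [-0.3879, 0.2445, 0.5865]}
```

View pics/top0.png

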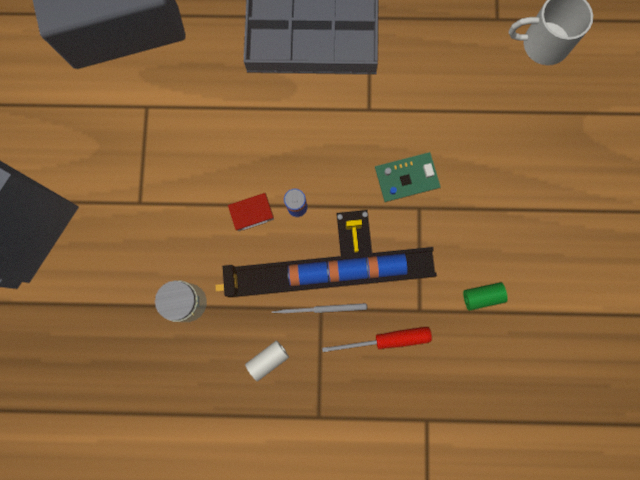

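View pics/side0.png

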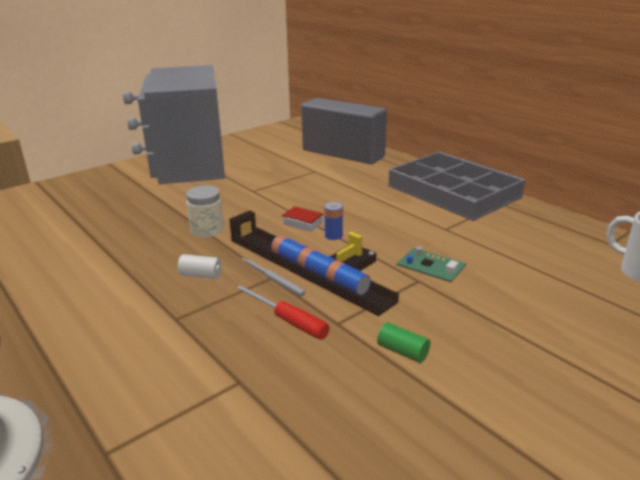

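Top: the stop is at the left (230,280), the rear cell's free end at about (407,264), the keeper tab at (354,224), and the channel's open end at (435,262). The side view agrees. I'll enlarge the holder in both views.

Run:
```python
import cv2,numpy as np
a=cv2.imread('pics/top0.png')[200:310,210:450];b=cv2.imread('pics/side0.png')[200:320,220:410]
a=cv2.resize(a,None,fx=3.3,fy=3.3,interpolation=cv2.INTER_CUBIC)
cv2.imwrite('pics/topz.png',a)
b=cv2.resize(b,None,fx=4,fy=4,interpolation=cv2.INTER_CUBIC);cv2.imwrite('pics/sidez.png',b)
```

```text
(no output)
```

View pics/topz.png

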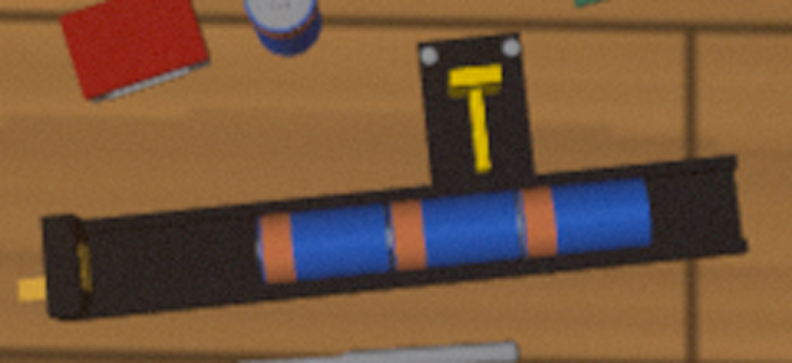

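View pics/sidez.png

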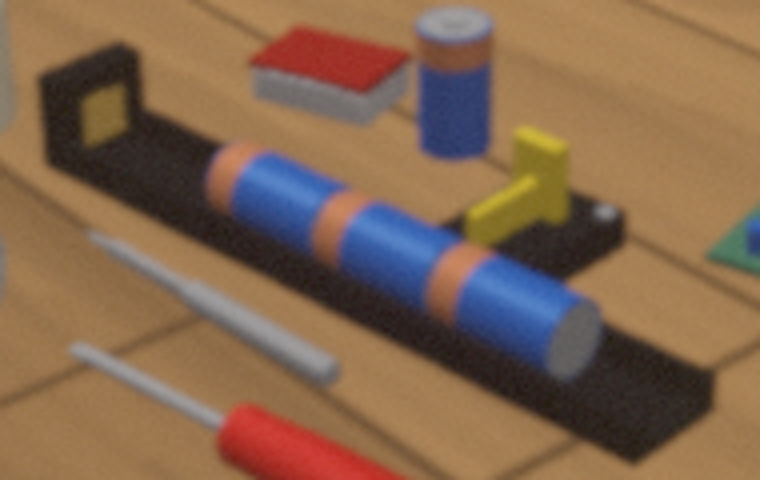

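Clear enough: in the top crop the holder end corners are (736,157)/(746,252), bracket corners (418,43)/(519,34), the rear face at (650,213), and the tab top edge (449,69)–(502,66). In the side crop the rear face centre is (575,338). Next I'll fit the pose.

```bash
cat > fit.py <<'E'
import cv2,numpy as np
from scipy.optimize import least_squares
from station import r,cams
C={n:cams.get_calibration(n) for n in('top','side')}
def proj(n,P):
    c=C[n];return cv2.projectPoints(np.array([P],float),np.array(c['rvec'],float),np.array(c['tvec'],float),np.array(c['camera_matrix'],float),None)[0].ravel()
def w(p,P): # holder->world
    c,s=np.cos(p[2]),np.sin(p[2]);return [p[0]+c*P[0]-s*P[1],p[1]+s*P[0]+c*P[1],P[2]]
T=lambda u,v:(210+u/3.3,200+v/3.3)
S=lambda u,v:(220+u/4,200+v/4)
# name, cam, pixel, holder point as function of (rear face x, keeper q), m
obs=[('endK','top',T(736,157),lambda f,q:(-.165,-.0235,.017)),('endF','top',T(746,252),lambda f,q:(-.165,.0235,.017)),
('br1','top',T(418,43),lambda f,q:(-.018,-.0935,.017)),('br2','top',T(519,34),lambda f,q:(-.068,-.0935,.017)),
('rear','top',T(650,213),lambda f,q:(f,0,.0215)),('tab1','top',T(449,69),lambda f,q:(-.031,-.08+q,.052)),('tab2','top',T(502,66),lambda f,q:(-.055,-.08+q,.052)),
('stopK','top',T(42,216),lambda f,q:(.165,-.0235,.045)),('blade','top',T(483,172),lambda f,q:(-.043,-.0235+q-0,.035)),
('rearS','side',S(575,338),lambda f,q:(f,0,.0215)),('endFS','side',S(633,462),lambda f,q:(-.165,.0235,0)),('endKS','side',S(714,375),lambda f,q:(-.165,-.0235,.017)),
('stopKS','side',S(122,43),lambda f,q:(.165,-.0235,.045)),('stopinS','side',S(40,78),lambda f,q:(.15,.0235,.045)),('brassS','side',S(105,115),lambda f,q:(.15,0,.0215))]
obs=[o for o in obs if o[0]!='blade']
def res(p):return np.concatenate([proj(n,w(p,g(p[3],p[4])))-px for _,n,px,g in obs])
if __name__=='__main__':
    best=min((least_squares(res,[.5,.1,a,-.11,.004],loss='soft_l1') for a in np.arange(0,6.3,.7)),key=lambda s:s.cost)
    p=best.x;print(p,np.degrees(p[2]))
    for o,e in zip(obs,res(p).reshape(-1,2)):print(o[0],np.round(e,1))
    np.save('p.npy',p)
    for k,P in dict(rearface=(p[3],0,.0215),stop=(.15,0,0),open=(-.165,0,0),tab=(-.043,-.08+p[4],.04)).items():print(k,np.round(w(p,P),4))
    for k,uv in dict(board=(407,177),tin=(251,212),spare=(296,200),jar=(180,300),green=(485,296),sdr=(400,338)).items():
        c=C['top'];R=cv2.Rodrigues(np.array(c['rvec']))[0];t=np.array(c['tvec']).ravel();d=R.T@np.linalg.inv(np.array(c['camera_matrix']))@[*uv,1];o=-R.T@t;print(k,np.round(o-d*o[2]/d[2],3)[:2])
E
python3 fit.py
```

```text
[ 0.53160252  0.05989517  1.68408843 -0.11927825  0.00797498] 96.491159123523
endK [-0.2 -0.4]
endF [0.4 0.3]
br1 [-0.4 -0.1]
br2 [ 0.  -0.3]
rear [-0.8 -0.2]
tab1 [-0.1  0.3]
tab2 [-0.6 -0.3]
stopK [-0.8 -0.3]
rearS [0.3 2.3]
endFS [-0.3  3. ]
endKS [0.3 0.9]
stopKS [-0.5 -0.1]
stopinS [4.5 2.5]
brassS [-0.1  0.7]
rearface [ 0.5451 -0.0586  0.0215]
stop [0.5146 0.2089 0.    ]
open [ 0.5503 -0.104   0.    ]
tab [0.608  0.0253 0.04  ]
board [ 0.692 -0.063]
tin [0.629 0.192]
spare [0.651 0.119]
jar [0.484 0.3  ]
green [ 0.499 -0.186]
sdr [ 0.431 -0.051]
```

Good fit (holder yaw 96.5°, row about 85 mm short of the stop, keeper about 8 mm). I'll turn the tool first, with the jaw closing, so that tool y = holder −x and tool x = holder −y.

```bash
python3 -m handwheel '[[[0,0,-1.1,0,0,0,0],[0,0,-1.1,0,0,0,0],[0,0,-1.1,0,0,0,0],[0,0,-1.05,0,0,0,0],[0,0,0,0,0,0,0]]]'
cat > where.py <<'E'
import numpy as np
from station import r
p=np.load('p.npy');s=r.sense();t=np.array(s['tcp_pos']);R=np.array(s['ee_rot'])
c,sn=np.cos(p[2]),np.sin(p[2]);H=np.array([[c,-sn,0],[sn,c,0],[0,0,1]]).T
h=H@(t-[p[0],p[1],0])
print('t',round(s['time_s'],2),'holder mm',np.round(h*1e3,1),'F(holder)',np.round(H@np.array(s['wrist_force']),1),'w',round(s['gripper_width'],3))
print('tool axes in holder',np.round(H@R,3).tolist())
g=lambda q:np.round(R.T@(H.T@(np.array(q)-h)),4)
print('shift to behind',g([-.155,0,.08]),'to tab',g([-.043,-.08+p[4]-.025,.1]))
E
python3 where.py
```

```text
time_s: 0.6
tcp_pos: [0.2099, 0.5883, 0.222]
ee_rot: [[0.994, 0.112, -0.0], [0.112, -0.994, -0.001], [-0.0, 0.001, -1.0]]
wrist_force: [-0.6, -0.2, -0.3]
gripper_width: 0.634
gripper_force: 0.0
t 0.6 holder mm [561.4 259.9 222. ] F(holder) [-0.2  0.6 -0.3] w 0.634
tool axes in holder [[-0.001, -1.0, -0.001], [-1.0, 0.001, 0.0], [-0.0, 0.001, -1.0]]
shift to behind [0.2605 0.716  0.1426] to tab [0.3574 0.604  0.1225]
```

```bash
python3 -m handwheel '[[[0,0,0,0.008,0.022,0,0],[0,0,0,0.016,0.044,0,0],[0,0,0,0.016,0.044,0,0],[0,0,0,0.016,0.044,0,0],[0,0,0,0.016,0.044,0,0],[0,0,0,0.016,0.044,0,0],[0,0,0,0.016,0.044,0,0],[0,0,0,0.016,0.044,0,0],[0,0,0,0.016,0.044,0,0],[0,0,0,0.016,0.044,0,0],[0,0,0,0.016,0.044,0,0],[0,0,0,0.016,0.044,0,0]]]' >/dev/null
python3 where.py
```

```text
t 1.8 holder mm [ 53.7  75.9 222.7] F(holder) [-0.  -0.7 -0.4] w 0.006
tool axes in holder [[-0.003, -1.0, 0.0], [-1.0, 0.003, -0.0], [0.0, -0.0, -1.0]]
shift to behind [0.0764 0.2085 0.1427] to tab [0.1731 0.0962 0.1228]
```

```bash
python3 -m handwheel '[[[0,0,0,0.015,0.042,0,0],[0,0,0,0.015,0.042,0.02,0],[0,0,0,0.015,0.042,0.02,0],[0,0,0,0.015,0.042,0.02,0],[0,0,0,0.0155,0.038,0.02,0],[0,0,0,0,0,0.03,0],[0,0,0,0,0,0.03,0],[0,0,0,0,0,0,0],[0,0,0,0,0,0,0]]]' >/dev/null
python3 where.py
python3 - <<'E'
from station import r,cams
import cv2,numpy as np
a=cams.capture('wrist');cv2.imwrite('pics/w1.png',a[:,:,::-1])
b=cams.capture('top')[180:320,300:500];cv2.imwrite('pics/t1.png',cv2.resize(b,None,fx=4,fy=4,interpolation=cv2.INTER_CUBIC)[:,:,::-1])
E
```

```text
t 2.7 holder mm [-150.6    0.5   82.7] F(holder) [ 0.3 -0.1 -0.2] w 0.005
tool axes in holder [[-0.001, -1.0, -0.001], [-1.0, 0.001, 0.001], [-0.001, 0.001, -1.0]]
shift to behind [0.0005 0.0044 0.0027] to tab [ 0.0973 -0.1077 -0.0174]
```

View pics/w1.png

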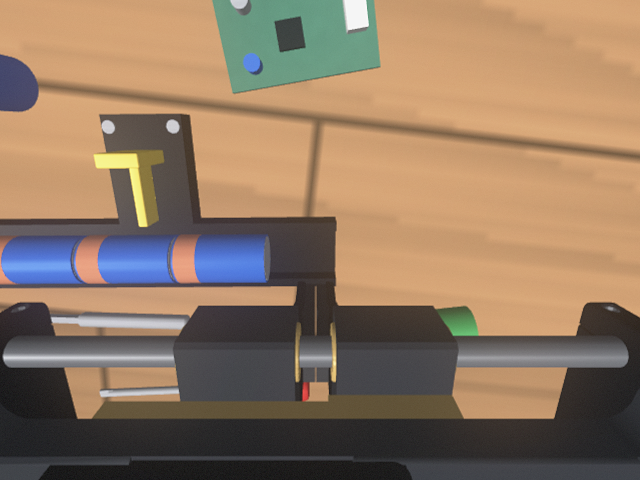

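The wrist view shows the rear cell's free face at x≈268, its axis at row ≈259, channel end corners at (335,218)/(335,285), and the bystanders undisturbed. As a check, I'll project the fit into this view.

Run:
```python
from station import r,cams
from fit import w
import numpy as np
p=np.load('p.npy');c=cams.get_calibration('wrist');s=r.sense()
T=np.array(c['T_tool_cam']);R=np.array(s['ee_rot']);t=np.array(s['tcp_pos']);K=np.array(c['camera_matrix'])
def pr(P):
    x=np.linalg.inv(T)@np.r_[R.T@(np.array(w(p,P))-t),1];u=K@x[:3];return np.round(u[:2]/u[2],1)
f=p[3];q=p[4]
for P,m in [((-.165,-.0235,.017),'335,218'),((-.165,.0235,.017),'335,285?'),((f,-.0165,.0215),'268,236'),((f,.0165,.0215),'268,283'),((-.018,-.0935,.017),'100,115'),((-.068,-.0935,.017),'190,115'),((-.031,-.08+q,.052),'94,154'),((-.055,-.08+q,.052),'163,151'),((-.151,0,.083),'tip')]:print(pr(P),m)
```

```text
[337.4 223.1] 335,218
[336.2 286. ] 335,285?
[270.  234.8] 268,236
[271.9 279.7] 268,283
[102.9 114.2] 100,115
[183.4 114.1] 190,115
[ 96.8 153.3] 94,154
[140.9 153.3] 163,151
[317.4 298.9] tip
```

Agreement is within about 2 mm. I'll descend into the channel behind the rear cell and approach it gently.

```bash
python3 -m handwheel '[[[0,0,0,0,0,0.02,0],[0,0,0,0,0,0.02,0],[0,0,0,0,0,0.02,0],[0,0,0,0,0,0.0085,0],[0,0,0,0,0,0,0],[0,0,0,0,-0.004,0,0],[0,0,0,0,-0.004,0,0]]]' >/dev/null; python3 where.py
python3 -m handwheel '[[[0,0,0,0,-0.004,0,0],[0,0,0,0,-0.003,0,0],[0,0,0,0,-0.003,0,0],[0,0,0,0,-0.003,0,0],[0,0,0,0,-0.003,0,0],[0,0,0,0,-0.003,0,0]]]' >/dev/null; python3 where.py
```

```text
t 3.5 holder mm [-142.2   -0.5   15.5] F(holder) [0.1 0.9 0.1] w 0.005
tool axes in holder [[-0.0, -1.0, -0.0], [-1.0, 0.0, -0.003], [0.003, 0.0, -1.0]]
shift to behind [-0.0003  0.0128 -0.0645] to tab [ 0.0967 -0.0992 -0.0842]
t 4.1 holder mm [-123.6    0.6   14.1] F(holder) [-2.4  0.3  0.4] w 0.005
tool axes in holder [[-0.0, -1.0, -0.0], [-1.0, 0.0, 0.0], [-0.0, 0.0, -1.0]]
shift to behind [ 0.0006  0.0315 -0.0659] to tab [ 0.0976 -0.0806 -0.0859]
```

Contact (2.4 N friction). Pushing the train steadily at 50 mm/s.

```bash
python3 -m handwheel '[[[0,0,0,0,-0.004,0,0],[0,0,0,0,-0.005,0,0],[0,0,0,0,-0.005,0,0],[0,0,0,0,-0.005,0,0],[0,0,0,0,-0.005,0,0],[0,0,0,0,-0.005,0,0],[0,0,0,0,-0.005,0,0],[0,0,0,0,-0.005,0,0],[0,0,0,0,-0.005,0,0],[0,0,0,0,-0.005,0,0],[0,0,0,0,-0.004,0,0],[0,0,0,0,-0.003,0,0]]]' >/dev/null; python3 where.py
python3 - <<'E'
from station import cams
import cv2
a=cams.capture('wrist');cv2.imwrite('pics/w2.png',a[:,:,::-1])
E
```

```text
t 5.3 holder mm [-67.    0.6  14.1] F(holder) [-2.2 -0.2  1. ] w 0.008
tool axes in holder [[-0.0, -1.0, -0.0], [-1.0, 0.0, 0.0], [-0.0, 0.0, -1.0]]
shift to behind [ 0.0006  0.088  -0.0659] to tab [ 0.0976 -0.0241 -0.086 ]
```

View pics/w2.png

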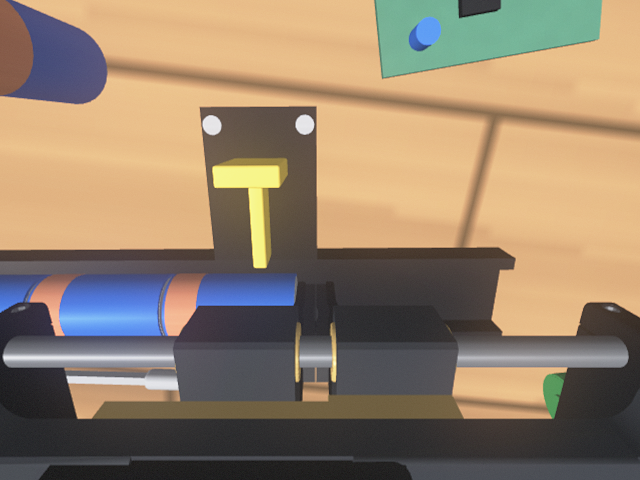

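The row is travelling with the fingers (rear face at x≈298, just ahead of the fingers) and the keeper is still open. I'll continue, slower.

```bash
python3 -m handwheel '[[[0,0,0,0,-0.003,0,0],[0,0,0,0,-0.003,0,0],[0,0,0,0,-0.003,0,0],[0,0,0,0,-0.003,0,0],[0,0,0,0,-0.002,0,0],[0,0,0,0,-0.002,0,0]]]' >/dev/null; python3 where.py | head -1
python3 -m handwheel '[[[0,0,0,0,-0.0015,0,0],[0,0,0,0,-0.001,0,0],[0,0,0,0,-0.001,0,0],[0,0,0,0,-0.001,0,0]]]' >/dev/null; python3 where.py | head -1
```

```text
t 5.95 holder mm [-51.3   0.6  14. ] F(holder) [-2.4  0.1 -0.1] w 0.007
t 6.35 holder mm [-46.9   0.6  14. ] F(holder) [-2.4 -1.   0.7] w 0.007
```

```bash
for i in 1; do python3 -m handwheel '[[[0,0,0,0,-0.001,0,0],[0,0,0,0,-0.001,0,0]]]' >/dev/null; python3 where.py | head -1
python3 -m handwheel '[[[0,0,0,0,-0.001,0,0],[0,0,0,0,-0.001,0,0]]]' >/dev/null; python3 where.py | head -1;done
```

```text
t 6.55 holder mm [-44.9   0.6  14.1] F(holder) [-1.9  0.   0.4] w 0.008
t 6.75 holder mm [-43.7   0.8  14.2] F(holder) [-9.3  0.6  2. ] w 0.0
```

Force jumped to 9.3 N: the row has reached the stop. One small nudge, hold, then look.

```bash
python3 -m handwheel '[[[0,0,0,0,-0.0005,0,0],[0,0,0,0,0,0,0],[0,0,0,0,0,0,0],[0,0,0,0,0,0,0]]]' >/dev/null; python3 where.py | head -1
python3 -m handwheel '[[[0,0,0,0,0.004,0,0],[0,0,0,0,0.01,0,0],[0,0,0,0,0.012,0,0],[0,0,0,0,0,-0.02,0],[0,0,0,0,0,-0.03,0],[0,0,0,0,0,-0.03,0],[0,0,0,0,0.02,-0.02,0],[0,0,0,0,0,0,0]]]' >/dev/null; python3 where.py
python3 - <<'E'
from station import cams
import cv2
a=cams.capture('top');s=cams.capture('side')
cv2.imwrite('pics/s3.png',cv2.resize(s[200:320,220:410],None,fx=4,fy=4,interpolation=cv2.INTER_CUBIC)[:,:,::-1])
E
```

```text
t 7.15 holder mm [-43.7   1.   14.2] F(holder) [-7.6 -0.2  3.1] w 0.01
t 7.95 holder mm [-89.9  -1.5 117.3] F(holder) [ 1.  -0.5  0.1] w 0.01
tool axes in holder [[-0.002, -1.0, 0.0], [-1.0, 0.002, -0.007], [0.007, -0.0, -1.0]]
shift to behind [-0.0017  0.0651  0.0373] to tab [ 0.0953 -0.0471  0.018 ]
```

View pics/s3.png

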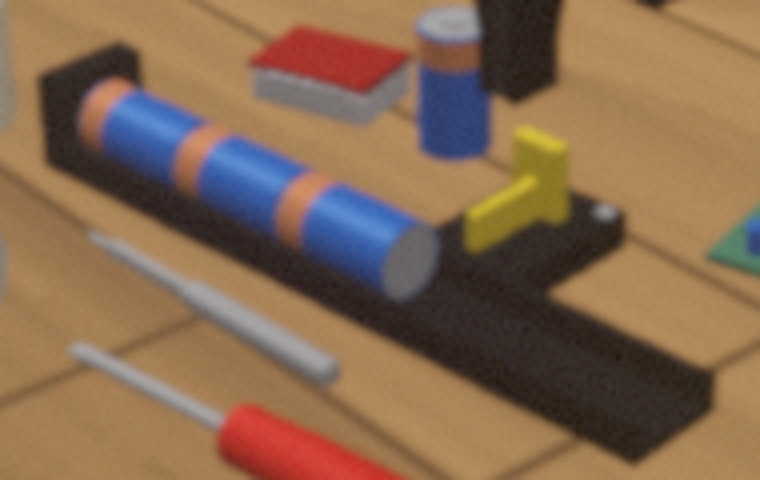

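The row sits against the stop with the cells touching, and the keeper is untouched. Now to the outside of the tab.

```bash
python3 -m handwheel '[[[0,0,0,0.02,-0.01,0,0],[0,0,0,0.03,-0.015,0,0],[0,0,0,0.03,-0.015,0,0],[0,0,0,0.016,-0.007,0,0],[0,0,0,0,0,0,0],[0,0,0,0,0,0.03,0],[0,0,0,0,0,0.03,0],[0,0,0,0,0,0.024,0],[0,0,0,0,0,0,0],[0,0,0,0,0,0,0]]]' >/dev/null; python3 where.py
python3 - <<'E'
from station import cams
import cv2
a=cams.capture('wrist');cv2.imwrite('pics/w4.png',a[:,:,::-1])
E
```

```text
t 9.05 holder mm [-41.8 -94.6  29.6] F(holder) [-0.3 -0.7  1. ] w 0.004
tool axes in holder [[-0.0, -1.0, -0.001], [-1.0, 0.0, 0.002], [-0.002, 0.001, -1.0]]
shift to behind [-0.0947  0.1132 -0.0502] to tab [ 0.0023  0.0012 -0.0704]
```

View pics/w4.png

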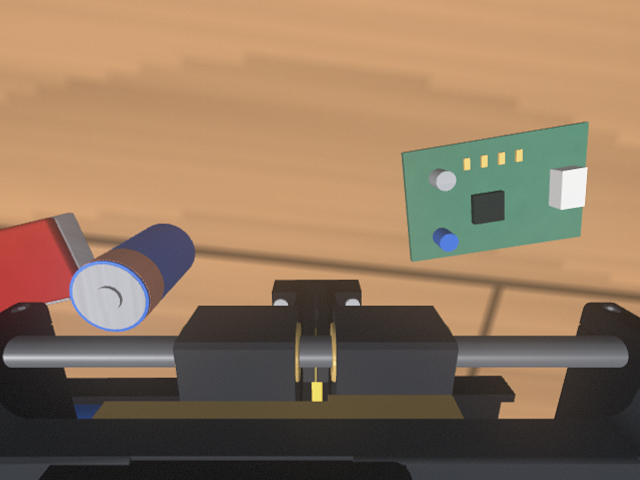

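The wrist view shows the fingers centred over the bracket with the tab just behind them (yellow at (317,392)). Pushing along tool −x.

```bash
python3 -m handwheel '[[[0,0,0,-0.004,0,0,0],[0,0,0,-0.004,0,0,0],[0,0,0,-0.004,0,0,0],[0,0,0,-0.004,0,0,0],[0,0,0,-0.004,0,0,0]]]' >/dev/null; python3 where.py|head -1
python3 -m handwheel '[[[0,0,0,-0.005,0,0,0],[0,0,0,-0.005,0,0,0],[0,0,0,-0.005,0,0,0],[0,0,0,-0.005,0,0,0],[0,0,0,-0.004,0,0,0],[0,0,0,-0.003,0,0,0]]]' >/dev/null; python3 where.py|head -1
python3 -m handwheel '[[[0,0,0,-0.002,0,0,0],[0,0,0,-0.002,0,0,0]]]' >/dev/null; python3 where.py|head -1
```

```text
t 9.6 holder mm [-41.4 -76.2  30.9] F(holder) [-0.2 -2.2  1.5] w 0.009
t 10.2 holder mm [-41.5 -48.   30. ] F(holder) [ 0.4 -1.4  0.4] w 0.004
t 10.4 holder mm [-41.5 -44.3  30. ] F(holder) [-0.2 -1.5  0.6] w 0.005
```

```bash
python3 -m handwheel '[[[0,0,0,-0.0015,0,0,0],[0,0,0,-0.0015,0,0,0]]]' >/dev/null; python3 where.py|head -1
python3 -m handwheel '[[[0,0,0,-0.001,0,0,0],[0,0,0,-0.001,0,0,0]]]' >/dev/null; python3 where.py|head -1
python3 -m handwheel '[[[0,0,0,-0.001,0,0,0],[0,0,0,0,0,0,0]]]' >/dev/null; python3 where.py|head -1
```

```text
t 10.6 holder mm [-41.5 -41.4  30. ] F(holder) [-0.3 -1.1  1. ] w 0.004
t 10.8 holder mm [-41.4 -41.1  30.3] F(holder) [-1.3 -6.8 -2. ] w 0.006
t 11.0 holder mm [-41.4 -41.1  30.4] F(holder) [-2.2 -7.2 -3. ] w 0.006
```

It comes to a hard stop at the expected shut position. Hold, back away and check.

```bash
python3 -m handwheel '[[[0,0,0,-0.001,0,0,0],[0,0,0,0,0,0,0],[0,0,0,0,0,0,0]]]' >/dev/null; python3 where.py|head -1
python3 -m handwheel '[[[0,0,0,0.006,0,0,0],[0,0,0,0.015,0,0,0],[0,0,0,0.02,0,0,0],[0,0,0,0.01,0,0,0],[0,0,0,0,0,-0.03,0],[0,0,0,0,0,-0.04,0],[0,0,0,0,0,-0.04,0],[0,0,0,0.03,0,-0.03,0],[0,0,0,0.03,0,0,0],[0,0,0,0.03,0,0,0],[0,0,0,0.02,0,0,0],[0,0,0,0,0,0,0]]]' >/dev/null; python3 where.py|head -1
python3 - <<'E'
from station import cams
import cv2,numpy as np
a=cams.capture('top')[200:310,210:450];s=cams.capture('side')[200:320,220:410]
a=cv2.resize(a,(720,330),interpolation=cv2.INTER_CUBIC);s=cv2.resize(s,(412,260),interpolation=cv2.INTER_CUBIC)
o=np.zeros((590,720,3),np.uint8);o[:330]=a;o[330:,:412]=s
cv2.imwrite('pics/f.png',o[:,:,::-1])
E
```

```text
t 11.3 holder mm [-41.4 -41.   30.4] F(holder) [-2.8 -9.4 -4.3] w 0.005
t 12.5 holder mm [ -41.5 -198.8  167.7] F(holder) [ 1.   1.4 -0.6] w 0.006
```

View pics/f.png

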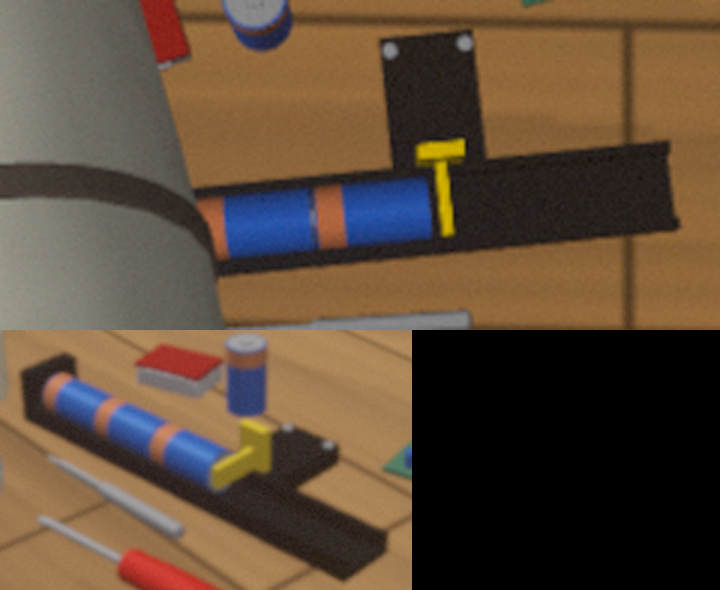

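The keeper blade lies across the channel (tab at (441,150), blade tip at (447,233)), just clear of the rear cell's face (432,208). A quick numeric check, then hand in if it passes.

Run:
```python
from station import r
from fit import proj,w
from scipy.optimize import least_squares
import numpy as np
p=np.load('p.npy');px=lambda u,v:np.array([210+u/3,200+v/3])
f=least_squares(lambda x:proj('top',w(p,(x[0],x[1],.0215)))-px(432,208),[-.03,0]).x
q=least_squares(lambda x:proj('top',w(p,(-.043,-.08+x[0],.052)))[1:]-px(441,143)[1:],[.04]).x
print('rear face',f,'keeper',q)
if f[0]>-.039 and q[0]>.044: print(r.finish_job())
```

```text
rear face [-3.69628449e-02 -1.17196650e-05] keeper [0.05036337]
the job is handed in; nothing more can be done
None
```

The row of three cells is home against the end stop, the yellow keeper is shut behind it, and I handed the job in at about 12.6 s; no verdict came back, but the last pictures put the rear face about 2.5 mm short of its home place (limit about 4 mm; the push had met the stop firmly at about 9 N) and the keeper fully shut at about 50 mm.

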